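# Crank a dish under the viewer and hold its shutter open

### The job

On the dish viewer, turn the hand crank clockwise, through as many turns as it takes, until the white pointer of the dish carriage stands level with the red clip on its scale, keeping the shutter shut meanwhile. Then pull the spring-loaded shutter out by its upright black grip until its white pointer stands level with the yellow clip, and finish while still holding it there with the fingers: do not let go, as the spring would shut it. Leave the other things on the table as they stand.

Things in the scene. Friction and masses are not known exactly. Their poses are not given: they have to be found in the camera images.
- viewer: Dish viewer, fixed on the table: grey base 240 x 310 x 12 mm (x, y, z), origin at the centre of its underside. x points to its rear (away from the robot at yaw 0), y to its left; turned up to 0.25 rad. Left front: blue gear housing (74 mm square, top 52 mm) with the crank. Right: white viewing head (x 0 to 115, y -145 to -35 mm, top 93 mm), the shutter's grip in front of it. Rear: carriage track.
- crank_axis (a point): Point on the vertical axis of the crank, 100 mm above the table, at (-55, 100, 100) mm in the viewer's frame. Fixed to the viewer.
- knob_mid (a point): Point on the axis of the crank's upright black knob, 100 mm above the table. Knob 22 mm diameter, from 75 to 113 mm above the table, 40 mm from the crank axis, free to spin on its pin; top of the steel crank arm below it at 72 mm. It travels a level circle of 40 mm radius about crank_axis, with clear space round it.
- crank (a joint): Crank angle, rad: 0 at the start (knob in front of the axis, viewer's -x), growing clockwise seen from above (front, viewer's left, rear, right); stops at 0 and 19.5. One turn moves the carriage 50 mm to the viewer's right (-y). Friction 0.04 N m (some 1.5 N at the knob); it stays where it is left.
- carriage_pointer (a point): Front tip of the white pointer (6 mm wide in y) of the square dish carriage, lying over the scale bar along the middle of the viewer. Moves along the viewer's -y as the crank turns clockwise; at the start 107 to 145 mm to the left (+y) of the red clip.
- red_clip_line (a point): Middle of the top (36 mm above the table) of the red clip (6 mm wide in y, 14 mm in x), just in front of the scale bar, which marks on the carriage's scale where the pointer shall stand. Fixed for the run; axes as the viewer's. The pointer stands level with it when both have the same y in the viewer's frame.
- shutter: Steel shutter slide, 60 mm wide, 6 mm thick, in the front slot of the viewing head, black grip at its front. Pulls out along the viewer's -x, 68 mm to its stop, against a spring: 3.2 N to start, plus 80 N/m (6 to 8 N at the yellow clip). Springs shut when let go. Axes as the viewer's; origin at table level, at (0, -90, 0) mm in the viewer's frame when shut.
- shutter_grip (a point): Middle of the shutter's upright black grip at the height to take it, 95 mm above the table: grip 12 mm thick along x, 36 mm wide along y, from 70 (top of the slide) to 110 mm above the table. When shut it stands 39 mm clear in front of the viewing head.
- shutter_pointer (a point): Right-hand end of the shutter's white pointer (6 mm wide in x), which sticks out from the grip's foot to the viewer's right, above the aluminium guide bar with the scale. Moves with the shutter.
- yellow_clip_line (a point): Middle of the top (72 mm above the table) of the yellow clip (6 mm wide in x, 14 mm in y) on the right side of the guide bar, 32 to 56 mm in front of the shut pointer: the mark for the shutter. Fixed for the run; axes as the viewer's. The pointer stands level with it when both have the same x in the viewer's frame.
- beaker_100: Bystander: clear beaker, 52 mm wide, 70 mm tall, on the right; origin at the centre of its foot.
- reagent_bottle_1: Bystander: brown bottle with blue cap, 70 mm wide, 138 mm tall, on the right; origin at the centre of its foot.
- timer: Bystander: white bench timer, 64 x 64 x 19 mm, on the right; origin at the centre of its underside.
- dropper_bottle_1: Bystander: small white dropper bottle with a green tip, 29 mm wide, 90 mm tall, on the left; origin at the centre of its foot.

How it is judged:
By the outcome, as a careful person would: the job done as asked, in the order asked, and still so for the second after the job is handed in, while the arm keeps its last pose, push and grip.
It also fails if it takes over 67 s, if anything falls off the work surface, if the arm or the gripper's body presses on something with over 40 N, if the wrist force passes 120 N, or if a joint passes its speed limit or range.

### The arm

A 6-joint arm with a two-finger parallel gripper is mounted at the origin on a cart in front of the work surface, level with it; the furniture and walls round the work are solid. World frame = base frame: x ahead of the robot, y to its left, z up, the work surface at z = 0. Lengths are in m, angles in degrees, forces in N, time in s.
With the tool pointing down it reaches from about 0.35 to 0.725 m from the base axis. Payload 6 kg.
Tool frame: the origin (TCP) lies midway between the tips of the shut fingers; the grasp point (between the pads) lies robot.grip_depth behind it (robot.grip_depth is the distance from the TCP to the grasp point, in m); z points along the fingers, y is the line along which they close (so a half turn about z gives the same grasp; the last joint's range is limited). The gripper opens to 85 mm and grips with 20 to 120 N. Pads are 22 mm wide; open, the fingers measure 114 mm over their backs; the gripper's body (76 mm by 85 mm) begins 54 mm behind the grasp point. The pads swing forward as they close: fully open they stand 13 mm farther back than shut.
Start: joints at [86.614, 2.303, 4.859, 0, -92.561, -19.12], TCP at [0.23, 0.554, 0.231] pointing down, gripper open.
Joint ranges: [-146.85, 146.85], [-73.84, 115.35], [-62.03, 85.46], [-188.31, 113.3], [-161.28, -10.13], [-171.36, 171.36]. Speed limits (degrees/s): [147.25, 147.25, 172.46, 180, 180, 180].

### API

Orientations are given as a 3x3 rotation matrix whose columns are the frame's x, y, z axes.
In Python, from plant import robot gives the robot as it stands.
- The arm moves only by the shell command python3 -m jog 'ROWS' [FORCE]. ROWS is JSON, a list of rows, each an object with "xyz": the shift along the tool's x, y, z in cm, a list of three; "spin": the turn about the tool's z in degrees; "jaw": the closure, from -1 (fully open) to 1 (shut), so that 0 is half open. A call has 1 to 20 rows; each row shifts and turns the commanded pose from where the row before left it, along the tool's axes as they then stand; what a row does not reach is not made up. A row lasts 1/8 s, in which the tool goes at most 62.5 mm and 10.7 degrees, less where a joint would pass 70% of its speed; a pose out of reach is approached as far as the arm can. A call with a gripper value outside its range is refused whole. The fingers move at their own pace and stop on an object; FORCE is the grip in N (left out, the last holds). Time passes only in rows, so rows that do not move let the fingers close. It gives the time, the measured TCP pose, the force, the opening and the grip force at its end, in the units of the state.
- robot.get_obs(): the state, without advancing time (a new reading comes with each control period).
- robot.capture(name): name is "scene" or "top"; returns a dict with "pixels" (400x640x3 uint8, red, green, blue), "depth" (400x640 float32, m along the optical axis (not along the pixel's ray), 0 where there is no reading), "fx", "fy", "cx", "cy" (pixels), "dist" ([k1, k2, p1, p2, k3] as OpenCV has them; the pictures are not rectified), "R" (3x3) and "t" (3): a world point X has camera coordinates R X + t. Camera axes: x right, y down, z forward; pixel columns grow to the right and rows downward; lengths in m; the calibration is good to about 2 mm. A picture is of the moment at which its call begins.
- robot.close_job(): hands the job in; it is judged then, once.
Trained networks look in a picture, given as the dict that the camera call returned (one of the last four; its "shot" number tells which), for a name from the list of things; names that differ only in an ending like _2 or _b are one class to them, and where a whole thing is asked for, a point or a joint stands for the part that bears it (a point fixed in the world has none). Each returns a list of dicts, best first, with "conf" (0 to 1); they miss things now and then, are a little off and sometimes report something else, mostly with a low value. They report only what shows in the picture. A call takes as long as a camera call.
- robot.find_in(label, picture): "xyz" ([x, y, z] in m, in world coordinates, good to about 4 mm: the middle of the surface that is visible of it).
- robot.place_of(label, picture): "xyz" ([x, y, z] in m, in world coordinates, good to about 4 mm: a listed point, or the origin of a listed thing).
The state is a dict: "clock": time; "joint_positions": joint angles; "qvel": joint speeds; "joint_efforts": joint torques, N m; "position": TCP position; "tcp_rot": TCP orientation; "ft_force": force on the tool from outside, world axes, zero at the start; "torque": the same for the moment, N m; "opening": finger opening in m; "finger_force": force on a finger pad.
Only numpy, scipy, OpenCV 4.12 (cv2) and the standard library are available. Lean on these libraries where they do the work, as an engineer would, in place of code of your own. Each camera call takes 0.05 s, during which the arm holds its last target. There are 200 camera calls.

## Working session

There is one attempt and no reset: what is moved stays moved. The work goes in short steps, Python scripts to look and compute and a shell command to move; the robot and the scene stay as the last step left them, time stands still between calls to the robot, and variables do not carry over. Pictures are saved under pics/ and viewed, at most 10 in all, crops included, and the job is handed in when it is done.

```bash
mkdir -p pics; ls
cat > h.py <<'E'
import numpy as np, cv2
from plant import robot
def snap(n): return robot.capture(n)
def save(p,f): cv2.imwrite('pics/'+f,p['pixels'][:,:,::-1])
def px(p,X):
    r,_=cv2.Rodrigues(np.array(p['R'])); K=np.array([[p['fx'],0,p['cx']],[0,p['fy'],p['cy']],[0,0,1]])
    return cv2.projectPoints(np.array([X],float),r,np.array(p['t'],float),K,np.array(p['dist'],float))[0].ravel()
E
python3 - <<'E'
from h import *
for n in ('scene','top'):
    p=snap(n); save(p,n+'0.png')
    print(n,np.round(-np.array(p['R']).T@p['t'],2))
    for l in ['viewer','crank_axis','knob_mid','carriage_pointer','red_clip_line','shutter','shutter_grip','shutter_pointer','yellow_clip_line','beaker_100','reagent_bottle_1','timer','dropper_bottle_1']:
        print(l,[(np.round(d['xyz'],4).tolist(),round(d['conf'],2),px(p,d['xyz']).round().tolist()) for d in robot.place_of(l,p)[:2]])
    print(robot.place_of('viewer',p)[:1])
o=robot.get_obs();print(o['clock'],o['position'],np.round(o['tcp_rot'],3),o['opening'],robot.grip_depth)
E
```

```text
pics
scene [-0.18 -0.48  0.55]
viewer []
crank_axis [([0.5536, 0.0205, 0.1012], 0.91, [334.0, 191.0]), ([0.4454, -0.372, -0.0013], 0.72, [460.0, 300.0])]
knob_mid [([0.5153, 0.0293, 0.1032], 0.55, [323.0, 195.0]), ([0.5263, -0.1664, 0.0932], 0.44, [391.0, 217.0])]
carriage_pointer [([0.6215, 0.0481, 0.0297], 0.52, [339.0, 201.0])]
red_clip_line [([0.5851, -0.0589, 0.0395], 0.58, [364.0, 213.0])]
shutter [([0.5732, -0.174, 0.0016], 0.86, [400.0, 240.0])]
shutter_grip [([0.5249, -0.1658, 0.0953], 0.89, [391.0, 216.0])]
shutter_pointer [([0.5176, -0.2148, 0.0672], 0.86, [407.0, 234.0]), ([0.4661, -0.2109, 0.072], 0.72, [396.0, 242.0])]
yellow_clip_line [([0.4654, -0.2113, 0.0724], 0.42, [396.0, 242.0])]
beaker_100 []
reagent_bottle_1 [([0.5451, -0.3734, 0.0017], 0.69, [475.0, 274.0])]
timer [([0.448, -0.3706, -0.0029], 0.64, [460.0, 300.0])]
dropper_bottle_1 [([0.401, 0.392, 0.0001], 0.71, [208.0, 209.0])]
[]
top [ 0.21 -0.01  1.62]
viewer [([0.5886, -0.0846, -0.0032], 0.8, [344.0, 189.0])]
crank_axis [([0.5591, 0.0215, 0.0963], 0.67, [315.0, 188.0])]
knob_mid [([0.5154, 0.0326, 0.0975]
[... 217 characters left out ...]
shutter_grip [([0.5335, -0.166, 0.0948], 0.76, [367.0, 201.0])]
shutter_pointer [([0.5147, -0.2127, 0.0649], 0.6, [379.0, 209.0])]
yellow_clip_line []
beaker_100 [([0.6352, -0.3709, -0.0004], 0.7, [421.0, 185.0])]
reagent_bottle_1 [([0.5421, -0.3716, -0.0021], 0.69, [420.0, 210.0]), ([0.6344, -0.3713, 0.0005], 0.2, [421.0, 186.0])]
timer [([0.4457, -0.3703, -0.0007], 0.74, [418.0, 235.0])]
dropper_bottle_1 [([0.5156, -0.2179, 0.0689], 0.45, [380.0, 209.0]), ([0.4042, 0.3858, 0.0003], 0.41, [212.0, 224.0])]
[{'xyz': [0.5886, -0.0846, -0.0032], 'conf': 0.8}]
1.5 [0.2296382  0.55427862 0.23125041] [[ 0.924 -0.383  0.   ]
 [-0.383 -0.924 -0.   ]
 [ 0.     0.    -1.   ]] 0.0854316385178625 0.0187
```

```bash
cat >> h.py <<'E'
from scipy.optimize import least_squares
M={'viewer':(0,0),'crank_axis':(-.055,.1),'knob_mid':(-.095,.1),'shutter':(0,-.09),'shutter_grip':(-.045,-.09)}
def T(v,q): 
    c,s=np.cos(v[2]),np.sin(v[2]); return np.array([v[0]+c*q[0]-s*q[1],v[1]+s*q[0]+c*q[1]])
def inv(v,w):
    c,s=np.cos(v[2]),np.sin(v[2]); d=np.array(w[:2])-v[:2]; return np.array([c*d[0]+s*d[1],-s*d[0]+c*d[1]])
E
python3 - <<'E'
from h import *
obs=[('crank_axis',.5536,.0205),('crank_axis',.5591,.0215),('knob_mid',.5153,.0293),('knob_mid',.5154,.0326),('viewer',.5886,-.0846),('shutter',.5732,-.174),('shutter',.5712,-.1789),('shutter_grip',.5249,-.1658),('shutter_grip',.5335,-.166)]
f=lambda v:np.concatenate([T(v,M[n])-[x,y] for n,x,y in obs])
r=least_squares(f,[.59,-.08,-.2],loss='soft_l1',f_scale=.003);v=r.x
print(v,np.degrees(v[2]),np.round(f(v)*1000,1).reshape(-1,2).tolist())
for n in M: print(n,T(v,M[n]).round(4))
for n,w in dict(cp=(.6215,.0481),cp2=(.6285,.0446),red=(.5851,-.0589),sp=(.5176,-.2148),sp2=(.5147,-.2127),yc=(.4657,-.2111)).items(): print(n,inv(v,w).round(4))
a=cv2.imread('pics/scene0.png')[150:290,260:460]; b=cv2.imread('pics/top0.png')[140:250,270:430]
cv2.imwrite('pics/s0.png',cv2.resize(a,None,fx=4,fy=4,interpolation=3)); cv2.imwrite('pics/t0.png',cv2.resize(b,None,fx=5,fy=5,interpolation=3))
E
```

```text
[ 0.58956897 -0.08662433 -0.19543298] -11.197484766979661 [[1.4, 1.7], [-4.1, 0.7], [0.5, 0.6], [0.4, -2.7], [1.0, -2.0], [-1.1, -0.9], [0.9, 4.0], [3.0, -0.4], [-5.6, -0.2]]
viewer [ 0.5896 -0.0866]
crank_axis [0.555  0.0222]
knob_mid [0.5158 0.0299]
shutter [ 0.5721 -0.1749]
shutter_grip [ 0.5279 -0.1662]
cp [0.0052 0.1384]
cp2 [0.0127 0.1363]
red [-0.0098  0.0263]
sp [-0.0457 -0.1397]
sp2 [-0.049  -0.1382]
yc [-0.0973 -0.1462]
```

View pics/s0.png

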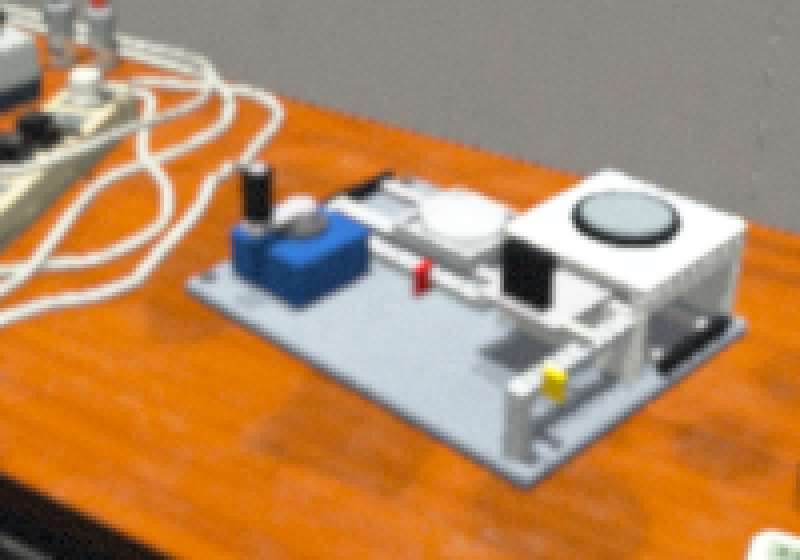

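View pics/t0.png

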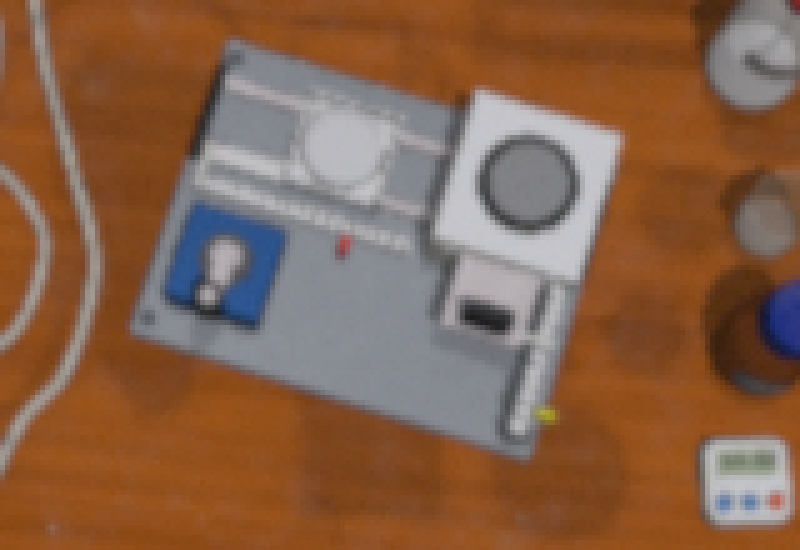

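The scene view shows the crank knob at about (324,196) (front of its axis), the red clip at (365,218), the shutter grip at (392,217) and the yellow clip at (398,245). The top view agrees; the knob is at (312,199) and the grip at (367,203). I'll align the tool with the viewer, move above the knob and check the hub height.

```bash
python3 - <<'E'
from h import *
v=[.58957,-.08662,-.19543]
for n in ('top','scene'):
    p=snap(n); d=p['depth']; R=np.array(p['R'])
    K=np.array([[p['fx'],0,p['cx']],[0,p['fy'],p['cy']],[0,0,1]])
    uv=np.stack(np.meshgrid(np.arange(640.),np.arange(400.)),-1).reshape(-1,1,2)
    n2=cv2.undistortPoints(uv,K,np.array(p['dist'])).reshape(-1,2)
    z=d.ravel(); ok=z>0; X=(np.c_[n2*z[:,None],z][ok]-p['t'])@R
    q=np.array([inv(v,x) for x in X[(abs(X[:,0]-.55)<.1)&(abs(X[:,1])<.1)]]); Z=X[(abs(X[:,0]-.55)<.1)&(abs(X[:,1])<.1)][:,2]
    for name,c,r in (('hub',(-.055,.1),.01),('arm',(-.072,.1),.006),('knob',(-.095,.1),.012)):
        m=np.hypot(*(q-c).T)<r; print(n,name,np.sort(Z[m]).round(3)[-12:])
E
python3 -m jog '[{"xyz":[0,0,0],"spin":9.84,"jaw":0},{"xyz":[0,0,0],"spin":9.84,"jaw":0},{"xyz":[0,0,0],"spin":9.84,"jaw":0},{"xyz":[0,0,0],"spin":9.84,"jaw":0},{"xyz":[0,0,0],"spin":9.84,"jaw":0},{"xyz":[0,0,0],"spin":9.84,"jaw":0},{"xyz":[0,0,0],"spin":9.84,"jaw":0},{"xyz":[0,0,0],"spin":9.84,"jaw":0},{"xyz":[4.17,-3.47,0],"spin":0,"jaw":0},{"xyz":[4.17,-3.47,0],"spin":0,"jaw":0},{"xyz":[4.17,-3.47,0],"spin":0,"jaw":0},{"xyz":[4.17,-3.47,0],"spin":0,"jaw":0},{"xyz":[4.17,-3.47,0],"spin":0,"jaw":0},{"xyz":[4.17,-3.47,0],"spin":0,"jaw":0},{"xyz":[4.17,-3.47,0],"spin":0,"jaw":0},{"xyz":[4.17,-3.47,0],"spin":0,"jaw":0},{"xyz":[4.17,-3.47,0],"spin":0,"jaw":0},{"xyz":[4.17,-3.47,0],"spin":0,"jaw":0}]' 40
python3 -c "
from h import *
o=robot.get_obs();print(o['clock'],o['position'],np.round(o['tcp_rot'],3),o['opening'],o['joint_positions'])"
```

```text
top hub [0.073 0.073 0.073 0.073 0.074 0.074 0.074 0.075 0.075 0.076 0.076 0.076]
top arm [0.068 0.071 0.071 0.073 0.074 0.075 0.075]
top knob [0.114 0.114 0.115 0.115 0.115 0.115 0.116 0.116 0.117 0.117 0.118 0.118]
scene hub [0.068 0.068 0.068 0.069 0.069 0.069 0.069 0.069 0.069 0.07  0.07  0.072]
scene arm [0.05  0.051 0.053 0.054 0.055 0.055 0.068 0.069 0.069 0.069 0.07  0.07 ]
scene knob [0.11  0.11  0.11  0.111 0.111 0.111 0.111 0.111 0.111 0.112 0.112 0.112]
clock: 3.85
position: [0.4894, 0.076, 0.2317]
tcp_rot: [[-0.195, -0.981, 0.001], [-0.981, 0.195, 0.0], [-0.001, -0.001, -1.0]]
ft_force: [0.3, 0.7, -0.5]
opening: 0.0426
finger_force: 0.0
3.85 [0.48942695 0.07601566 0.23167926] [[-0.195 -0.981  0.001]
 [-0.981  0.195  0.   ]
 [-0.001 -0.001 -1.   ]] 0.04257916130664552 [ 3.22078054e+01 -1.38763180e+01 -1.00989503e+01  6.95625807e-03
 -9.37218394e+01 -4.34246456e+01]
```

```bash
python3 -m jog '[{"xyz":[2.0,-1.73,0],"spin":0,"jaw":0},{"xyz":[2.0,-1.73,0],"spin":0,"jaw":0},{"xyz":[0,0,4],"spin":0,"jaw":0},{"xyz":[0,0,4],"spin":0,"jaw":0},{"xyz":[0,0,4],"spin":0,"jaw":0},{"xyz":[0,0,1.9],"spin":0,"jaw":0},{"xyz":[0,0,1],"spin":0,"jaw":0},{"xyz":[0,0,0],"spin":0,"jaw":0},{"xyz":[0,0,0],"spin":0,"jaw":1},{"xyz":[0,0,0],"spin":0,"jaw":1},{"xyz":[0,0,0],"spin":0,"jaw":1},{"xyz":[0,0,0],"spin":0,"jaw":1}]' 40
```

```text
clock: 5.35
position: [0.5174, 0.0319, 0.0845]
tcp_rot: [[-0.195, -0.981, 0.006], [-0.981, 0.195, 0.001], [-0.002, -0.006, -1.0]]
ft_force: [8.0, -1.8, -1.6]
opening: 0.0208
finger_force: 39.8
```

```bash
python3 -m jog '[{"xyz":[0,-0.15,0],"spin":0,"jaw":1},{"xyz":[-1.035,-0.136,0],"spin":0,"jaw":1},{"xyz":[-0.965,-0.4,0],"spin":0,"jaw":1},{"xyz":[-0.828,-0.636,0],"spin":0,"jaw":1},{"xyz":[-0.636,-0.828,0],"spin":0,"jaw":1},{"xyz":[-0.4,-0.965,0],"spin":0,"jaw":1},{"xyz":[-0.136,-1.035,0],"spin":0,"jaw":1},{"xyz":[0,0,0],"spin":0,"jaw":1}]'
python3 - <<'E'
from h import *
p=snap('scene')
print([(d['xyz'],d['conf']) for d in robot.place_of('knob_mid',p)[:2]],[(d['xyz'],d['conf']) for d in robot.place_of('carriage_pointer',p)[:2]])
E
```

```text
clock: 6.35
position: [0.565, 0.0629, 0.0844]
tcp_rot: [[-0.195, -0.981, 0.003], [-0.981, 0.195, -0.0], [-0.0, -0.003, -1.0]]
ft_force: [0.3, -0.8, 5.9]
opening: 0.0208
finger_force: 40.5
[([0.565, 0.059, 0.1017], 0.38)] [([0.6187, 0.0372, 0.0285], 0.75), ([0.5451, -0.3774, 0.0001], 0.36)]
```

```bash
python3 -m jog '[{"xyz":[0.136,-1.035,0],"spin":0,"jaw":1},{"xyz":[0.4,-0.965,0],"spin":0,"jaw":1},{"xyz":[0.636,-0.828,0],"spin":0,"jaw":1},{"xyz":[0.828,-0.636,0],"spin":0,"jaw":1},{"xyz":[0.965,-0.4,0],"spin":0,"jaw":1},{"xyz":[1.035,-0.136,0],"spin":0,"jaw":1},{"xyz":[1.035,0.136,0],"spin":0,"jaw":1},{"xyz":[0.965,0.4,0],"spin":0,"jaw":1},{"xyz":[0.828,0.636,0],"spin":0,"jaw":1},{"xyz":[0.636,0.828,0],"spin":0,"jaw":1},{"xyz":[0.4,0.965,0],"spin":0,"jaw":1},{"xyz":[0.136,1.035,0],"spin":0,"jaw":1},{"xyz":[-0.136,1.035,0],"spin":0,"jaw":1},{"xyz":[-0.4,0.965,0],"spin":0,"jaw":1},{"xyz":[-0.636,0.828,0],"spin":0,"jaw":1},{"xyz":[-0.828,0.636,0],"spin":0,"jaw":1},{"xyz":[-0.965,0.4,0],"spin":0,"jaw":1},{"xyz":[-1.035,0.136,0],"spin":0,"jaw":1}]'
python3 - <<'E'
from h import *
p=snap('scene'); save(p,'s1.png')
print([(d['xyz'],d['conf']) for d in robot.place_of('red_clip_line',p)[:2]],[(d['xyz'],d['conf']) for d in robot.place_of('carriage_pointer',p)[:2]])
E
```

```text
clock: 8.75
position: [0.5174, 0.0315, 0.0843]
tcp_rot: [[-0.195, -0.981, 0.003], [-0.981, 0.195, -0.0], [-0.0, -0.003, -1.0]]
ft_force: [3.4, -3.3, 4.3]
opening: 0.0209
finger_force: 40.3
[([0.5841, -0.0584, 0.0406], 0.42), ([0.5271, -0.168, 0.0932], 0.17)] [([0.6119, 0.0005, 0.026], 0.58)]
```

```bash
python3 -m jog '[{"xyz":[-1.035,-0.136,0],"spin":0,"jaw":1},{"xyz":[-0.965,-0.4,0],"spin":0,"jaw":1},{"xyz":[-0.828,-0.636,0],"spin":0,"jaw":1},{"xyz":[-0.636,-0.828,0],"spin":0,"jaw":1},{"xyz":[-0.4,-0.965,0],"spin":0,"jaw":1},{"xyz":[-0.136,-1.035,0],"spin":0,"jaw":1},{"xyz":[0.136,-1.035,0],"spin":0,"jaw":1},{"xyz":[0.4,-0.965,0],"spin":0,"jaw":1},{"xyz":[0.636,-0.828,0],"spin":0,"jaw":1},{"xyz":[0.828,-0.636,0],"spin":0,"jaw":1},{"xyz":[0.965,-0.4,0],"spin":0,"jaw":1},{"xyz":[1.035,-0.136,0],"spin":0,"jaw":1},{"xyz":[1.035,0.136,0],"spin":0,"jaw":1},{"xyz":[0.965,0.4,0],"spin":0,"jaw":1},{"xyz":[0.828,0.636,0],"spin":0,"jaw":1},{"xyz":[0.636,0.828,0],"spin":0,"jaw":1},{"xyz":[0.4,0.965,0],"spin":0,"jaw":1},{"xyz":[0.136,1.035,0],"spin":0,"jaw":1},{"xyz":[0,0,0],"spin":0,"jaw":1}]'
python3 - <<'E'
from h import *
v=[.58957,-.08662,-.19543]
for n in ('scene','top'):
  p=snap(n); save(p,n+'2.png')
  for l in ('red_clip_line','carriage_pointer'): print(n,l,[(inv(v,d['xyz']).round(4),d['conf'],px(p,d['xyz']).round(1)) for d in robot.place_of(l,p)[:2]])
a=cv2.imread('pics/scene2.png')[180:240,320:400]; b=cv2.imread('pics/top2.png')[140:220,290:370]
cv2.imwrite('pics/c2.png',np.hstack([cv2.resize(a,(400,300),interpolation=3),cv2.resize(b,(300,300),interpolation=3)]))
E
```

```text
clock: 11.28
position: [0.5483, -0.0155, 0.0843]
tcp_rot: [[-0.194, -0.981, 0.002], [-0.981, 0.194, 0.0], [-0.001, -0.002, -1.0]]
ft_force: [-1.8, -0.9, 6.9]
opening: 0.0206
finger_force: 40.6
scene red_clip_line [(array([-0.0115,  0.0231]), 0.5, array([364.7, 215.3]))]
scene carriage_pointer [(array([0.0042, 0.0518]), 0.49, array([360.7, 212.4]))]
top red_clip_line []
top carriage_pointer [(array([0.0028, 0.0003]), 0.71, array([344.5, 188.2])), (array([-0.0519,  0.102 ]), 0.6, array([314.3, 187.9]))]
```

View pics/c2.png

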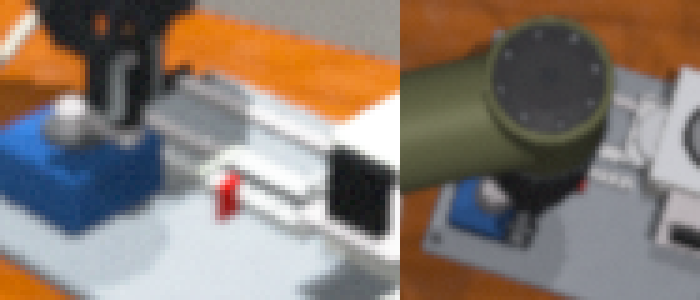

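Crop left: the red clip is at scene px (365.5,218) and the pointer is about at the bar near (362,213), partly hidden. Crop right: the arm hides the pointer. About 26 mm remain, so I'll make another half turn.

```bash
python3 -m jog '[{"xyz":[-0.136,1.035,0],"spin":0,"jaw":1},{"xyz":[-0.4,0.965,0],"spin":0,"jaw":1},{"xyz":[-0.636,0.828,0],"spin":0,"jaw":1},{"xyz":[-0.828,0.636,0],"spin":0,"jaw":1},{"xyz":[-0.965,0.4,0],"spin":0,"jaw":1},{"xyz":[-1.035,0.136,0],"spin":0,"jaw":1},{"xyz":[-1.035,-0.136,0],"spin":0,"jaw":1},{"xyz":[-0.965,-0.4,0],"spin":0,"jaw":1},{"xyz":[-0.828,-0.636,0],"spin":0,"jaw":1},{"xyz":[-0.636,-0.828,0],"spin":0,"jaw":1},{"xyz":[-0.4,-0.965,0],"spin":0,"jaw":1},{"xyz":[-0.136,-1.035,0],"spin":0,"jaw":1},{"xyz":[0,0,0],"spin":0,"jaw":1}]'
cat >> h.py <<'E'
v0=np.array([.58957,-.08662,-.19543])
def warp(n,z,x0,x1,y0,y1,N=8,s=.0002):
    """mean of N shots, seen in the viewer plane z; rows: x from x1 down to x0, cols: y from y1 down to y0"""
    P=[snap(n) for _ in range(N)]; p=P[0]; im=np.mean([q['pixels'] for q in P],0).astype(np.float32)
    xs=np.arange(x1,x0,-s); ys=np.arange(y1,y0,-s); gx,gy=np.meshgrid(xs,ys,indexing='ij')
    W=np.stack([*T(v0,(gx.ravel(),gy.ravel())),np.full(gx.size,z)],1)
    r,_=cv2.Rodrigues(np.array(p['R'])); K=np.array([[p['fx'],0,p['cx']],[0,p['fy'],p['cy']],[0,0,1]])
    uv=cv2.projectPoints(W,r,np.array(p['t'],float),K,np.array(p['dist'],float))[0].reshape(*gx.shape,2).astype(np.float32)
    return cv2.remap(im,uv[...,0],uv[...,1],cv2.INTER_CUBIC).clip(0,255).astype(np.uint8)
E
python3 - <<'E'
from h import *
a=warp('scene',.036,-.03,.04,-.02,.08); b=warp('top',.036,-.03,.04,-.02,.08,4)
cv2.imwrite('pics/w3.png',np.vstack([a,b])[:,:,::-1]); print(a.shape)
p=snap('scene')
for l in ('red_clip_line','carriage_pointer'): print(l,[(inv(v0,d['xyz']).round(4),d['conf'],px(p,d['xyz']).round(1)) for d in robot.place_of(l,p)[:2]])
E
```

```text
clock: 13.2
position: [0.565, 0.0628, 0.0844]
tcp_rot: [[-0.195, -0.981, 0.003], [-0.981, 0.195, -0.0], [-0.0, -0.003, -1.0]]
ft_force: [-0.1, -1.4, 7.5]
opening: 0.0208
finger_force: 40.6
(350, 500, 3)
red_clip_line [(array([-0.0099,  0.025 ]), 0.62, array([364.6, 215.2]))]
carriage_pointer [(array([0.0053, 0.0273]), 0.59, array([367.4, 215.1])), (array([-0.0934, -0.1471]), 0.21, array([397.8, 241.2]))]
```

View pics/w3.png

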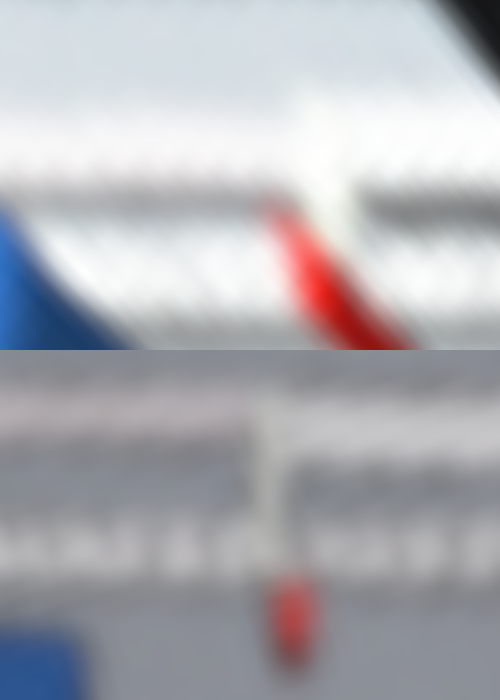

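The rectified top view shows the pointer at column ~272 (rows 420–560) and the red clip at column ~293 (row 615), so the pointer looks a few mm short. I'll measure this.

```bash
cat > m.py <<'E'
from h import *
a=warp('top',.036,-.03,.04,-.02,.08,12).astype(float)
def cen(w,c): w=np.clip(w,0,None); return (w*c).sum()/w.sum()
y=lambda c:80-.2*c
red=a[:,:,0]-a[:,:,1]; g=a.mean(2); c=np.arange(500)
for r in range(225,320,15): print('red x=%.0f'%(40-.2*r),round(y(cen(red[r,230:360]-15,c[230:360])),2),end='; ')
print()
for r in range(60,240,10):
    s=g[r-2:r+3,220:330].mean(0); cc=c[220:330]; print('ptr x=%.0f'%(40-.2*r),round(y(cen(s-np.percentile(s,60),cc)),2),round(s.max()-np.median(s),1),end='; ')
print()
# bar front edge tilt
for lo in (20,100,180,340,420):
    s=g[200:280,lo:lo+60].mean(1); d=np.diff(cv2.GaussianBlur(s.reshape(-1,1),(1,9),3).ravel()); print('edge col',lo+30,200+cen(-d-.3*(-d).max(),np.arange(len(d))).round(1),end='; ')
E
python3 m.py
```

```text
red x=-5 21.13; red x=-8 21.31; red x=-11 21.4; red x=-14 21.35; red x=-17 21.29; red x=-20 21.29; red x=-23 21.23; 
ptr x=28 18.3 3.6; ptr x=26 16.73 6.4; ptr x=24 16.96 11.0; ptr x=22 17.45 8.4; ptr x=20 22.21 5.4; ptr x=18 24.43 15.0; ptr x=16 25.57 23.6; ptr x=14 26.07 29.7; ptr x=12 26.22 30.3; ptr x=10 26.34 27.7; ptr x=8 26.8 20.2; ptr x=6 28.14 13.2; ptr x=4 29.77 12.6; ptr x=2 30.4 8.4; ptr x=0 30.43 5.5; ptr x=-2 33.07 8.9; ptr x=-4 33.37 12.8; ptr x=-6 33.05 16.8; 
edge col 50 234.6; edge col 130 225.2; edge col 210 226.1; edge col 370 225.5; edge col 450 224.9;
```

```bash
python3 -m jog '[{"xyz":[0.136,-1.035,0],"spin":0,"jaw":1},{"xyz":[0.4,-0.965,0],"spin":0,"jaw":1},{"xyz":[0,0,0],"spin":0,"jaw":1}]'; python3 m.py
python3 - <<'E'
from h import *
a=warp('scene',.036,-.03,.04,-.02,.08,6); b=warp('top',.036,-.03,.04,-.02,.08,6)
cv2.imwrite('pics/w4.png',np.vstack([a,b])[:,:,::-1])
E
```

```text
clock: 14.92
position: [0.5834, 0.0535, 0.0844]
tcp_rot: [[-0.195, -0.981, 0.003], [-0.981, 0.195, -0.0], [-0.0, -0.003, -1.0]]
ft_force: [1.2, -0.7, 5.7]
opening: 0.0207
finger_force: 40.6
red x=-5 21.15; red x=-8 21.33; red x=-11 21.38; red x=-14 21.33; red x=-17 21.29; red x=-20 21.31; red x=-23 21.25; 
ptr x=28 16.79 8.1; ptr x=26 16.45 13.0; ptr x=24 16.98 23.4; ptr x=22 17.83 26.9; ptr x=20 18.67 24.3; ptr x=18 20.74 18.5; ptr x=16 21.74 22.3; ptr x=14 22.06 28.2; ptr x=12 21.94 29.5; ptr x=10 21.7 28.8; ptr x=8 21.54 23.9; ptr x=6 21.88 13.3; ptr x=4 25.69 5.6; ptr x=2 29.52 5.1; ptr x=0 30.67 6.9; ptr x=-2 31.65 13.4; ptr x=-4 32.64 18.1; ptr x=-6 32.79 19.1; 
edge col 50 234.6; edge col 130 225.2; edge col 210 226.2; edge col 370 225.6; edge col 450 224.8;
```

View pics/w4.png

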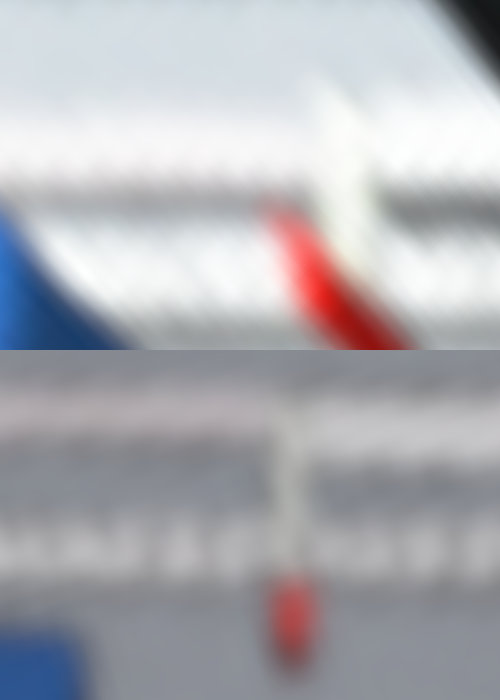

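The rectified top view shows the pointer at column ~290 directly above the red clip at column ~293, about 0.5 mm short. I'll nudge it, release, lift and go over to the shutter grip.

```bash
python3 -m jog '[{"xyz":[0.12,-0.21,0],"spin":0,"jaw":1},{"xyz":[0,0,0],"spin":0,"jaw":1},{"xyz":[0,0,0],"spin":0,"jaw":0},{"xyz":[0,0,0],"spin":0,"jaw":0},{"xyz":[0,0,0],"spin":0,"jaw":0},{"xyz":[0,0,0],"spin":0,"jaw":0},{"xyz":[0,0,-3],"spin":0,"jaw":0},{"xyz":[0,0,-3],"spin":0,"jaw":0},{"xyz":[0,0,-3],"spin":0,"jaw":0},{"xyz":[4.5,0.28,0],"spin":0,"jaw":0},{"xyz":[4.5,0.28,0],"spin":0,"jaw":0},{"xyz":[4.5,0.28,0],"spin":0,"jaw":0},{"xyz":[4.5,0.28,0],"spin":0,"jaw":0},{"xyz":[4.5,0.28,0],"spin":0,"jaw":0},{"xyz":[0,0,0],"spin":0,"jaw":0}]'; python3 m.py
python3 - <<'E'
from h import *
o=robot.get_obs(); print('tcp viewer',inv(v0,o['position']),o['opening'])
p=snap('scene')
for l in ('shutter_grip','shutter_pointer','yellow_clip_line','shutter','knob_mid'): print(l,[(inv(v0,d['xyz']).round(4),d['conf'],px(p,d['xyz']).round(1)) for d in robot.place_of(l,p)[:2]])
a=warp('scene',.036,-.03,.04,-.02,.08,6); b=warp('top',.036,-.03,.04,-.02,.08,6)
cv2.imwrite('pics/w5.png',np.vstack([a,b])[:,:,::-1])
E
```

```text
clock: 18.0
position: [0.5255, -0.1682, 0.1724]
tcp_rot: [[-0.198, -0.98, -0.0], [-0.98, 0.198, -0.0], [0.0, -0.0, -1.0]]
ft_force: [1.1, -0.3, -0.5]
opening: 0.042
finger_force: 0.0
red x=-5 21.5; red x=-8 21.37; red x=-11 21.44; red x=-14 21.35; red x=-17 21.31; red x=-20 21.33; red x=-23 21.23; 
ptr x=28 32.45 1.5; ptr x=26 32.07 1.2; ptr x=24 32.86 1.4; ptr x=22 33.01 1.8; ptr x=20 33.35 2.0; ptr x=18 32.35 1.7; ptr x=16 32.62 1.2; ptr x=14 32.02 1.9; ptr x=12 31.77 1.6; ptr x=10 30.76 2.3; ptr x=8 30.36 1.4; ptr x=6 30.85 2.3; ptr x=4 31.73 1.9; ptr x=2 16.44 4.6; ptr x=0 16.58 16.7; ptr x=-2 16.68 31.1; ptr x=-4 16.86 35.9; ptr x=-6 16.55 32.7; 
edge col 50 208.6; edge col 130 236.0; edge col 210 205.9; edge col 370 230.9; edge col 450 228.4; tcp viewer [-0.04662059 -0.08965429] 0.04269050347243621
shutter_grip [(array([-0.0486, -0.0897]), 0.75, array([390.4, 216.5]))]
shutter_pointer [(array([ 0.0099, -0.294 ]), 0.63, array([476. , 276.1])), (array([-0.0457, -0.1412]), 0.6, array([407.9, 233.4]))]
yellow_clip_line [(array([0.0041, 0.0212]), 0.43, array([368.8, 215.3])), (array([-0.0959, -0.1507]), 0.42, array([398.5, 241.6]))]
shutter [(array([ 0.0044, -0.091 ]), 0.82, array([400.9, 241.2]))]
knob_mid [(array([-0.0346,  0.1321]), 0.53, array([331.1, 185.3]))]
```

Run:
```python
import cv2,numpy as np
A=[cv2.imread(f'pics/w{i}.png')[:350].astype(float) for i in (3,4,5)]
for r in (200,212,225):
    P=[(a[r-4:r+5,280:440].mean(0)[:,0]) for a in A]   # blue
    Y=[(a[r-4:r+5,280:440].mean(0)@[-1,.5,.5]) for a in A]   # yellowish tint of pointer
    for i,(p,y) in enumerate(zip(P,Y)):
        d=np.diff(cv2.GaussianBlur(a:=(A[i][r-4:r+5,280:440].mean((0,2))).reshape(1,-1),(9,1),3).ravel()); k=np.argmin(d[40:])+40
        w=np.clip(-d[k-12:k+13],0,None); print(r,i+3,'right edge',280+round((w*np.arange(k-12,k+13)).sum()/w.sum(),1))
```

```text
200 3 right edge 355.1
200 4 right edge 372.4
200 5 right edge 374.1
212 3 right edge 361.8
212 4 right edge 378.9
212 5 right edge 379.1
225 3 right edge 351.6
225 4 right edge 389.0
225 5 right edge 390.0
```

```bash
python3 -m jog '[{"xyz":[0,0,3],"spin":0,"jaw":0},{"xyz":[0,0,3],"spin":0,"jaw":0},{"xyz":[0,0,2],"spin":0,"jaw":0},{"xyz":[0,0,1.5],"spin":0,"jaw":0},{"xyz":[0,0,0],"spin":0,"jaw":0},{"xyz":[0,0,0],"spin":0,"jaw":1},{"xyz":[0,0,0],"spin":0,"jaw":1},{"xyz":[0,0,0],"spin":0,"jaw":1},{"xyz":[0,0,0],"spin":0,"jaw":1},{"xyz":[0,0,0],"spin":0,"jaw":1}]' 60
cat > m2.py <<'E'
from h import *
import sys
o=robot.get_obs(); print('tcp viewer',inv(v0,o['position']),o['opening'],o['finger_force'])
b=warp('top',.072,-.13,-.02,-.18,-.09,12); a=warp('scene',.072,-.13,-.02,-.18,-.09,12)
cv2.imwrite('pics/'+sys.argv[1],np.hstack([b,np.zeros((len(a),10,3),np.uint8),a])[:,:,::-1]); print(a.shape)
p=snap('scene')
for l in ('shutter_pointer','yellow_clip_line'): print(l,[(inv(v0,d['xyz']).round(4),d['conf'],px(p,d['xyz']).round(1)) for d in robot.place_of(l,p)[:2]])
E
python3 m2.py y1.png
```

```text
clock: 20.75
position: [0.5273, -0.166, 0.0787]
tcp_rot: [[-0.195, -0.981, 0.003], [-0.981, 0.195, -0.001], [0.0, -0.003, -1.0]]
ft_force: [3.1, -1.1, 6.5]
opening: 0.0111
finger_force: 59.9
tcp viewer [-0.04566203 -0.08995189] 0.011056444834658412 59.944748282432556
(550, 450, 3)
shutter_pointer [(array([-0.0475, -0.1391]), 0.78, array([406.6, 234.1]))]
yellow_clip_line [(array([-0.0946, -0.1478]), 0.51, array([397.7, 241.5]))]
```

View pics/y1.png

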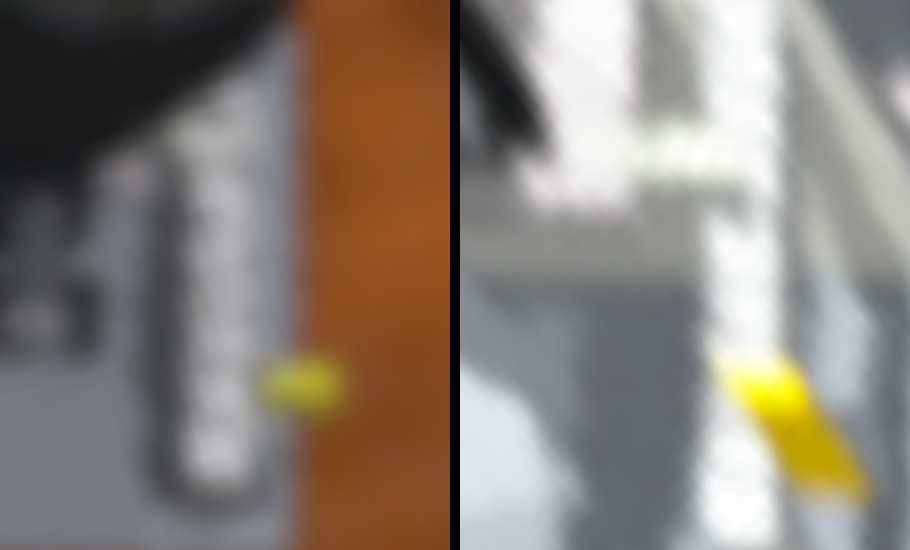

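The left panel (top view) shows the yellow clip at row 385. The right panel (scene view) shows the pointer at row 155 and the top of the yellow clip at about row 380, so about 45–50 mm to go. I'll pull 45 mm.

```bash
python3 -m jog '[{"xyz":[0,0.9,0],"spin":0,"jaw":1},{"xyz":[0,0.9,0],"spin":0,"jaw":1},{"xyz":[0,0.9,0],"spin":0,"jaw":1},{"xyz":[0,0.9,0],"spin":0,"jaw":1},{"xyz":[0,0.9,0],"spin":0,"jaw":1},{"xyz":[0,0,0],"spin":0,"jaw":1},{"xyz":[0,0,0],"spin":0,"jaw":1}]' 80; python3 m2.py y2.png
```

```text
clock: 22.98
position: [0.4839, -0.157, 0.0787]
tcp_rot: [[-0.194, -0.981, 0.004], [-0.981, 0.194, -0.0], [-0.0, -0.004, -1.0]]
ft_force: [7.4, -1.0, 5.2]
opening: 0.0111
finger_force: 79.6
tcp viewer [-0.09002794 -0.0895714 ] 0.011071297277958065 79.59637999534607
(550, 450, 3)
shutter_pointer [(array([-0.0915, -0.1382]), 0.67, array([395. , 240.6]))]
yellow_clip_line [(array([-0.096 , -0.1498]), 0.45, array([398.1, 241.6]))]
```

View pics/y2.png

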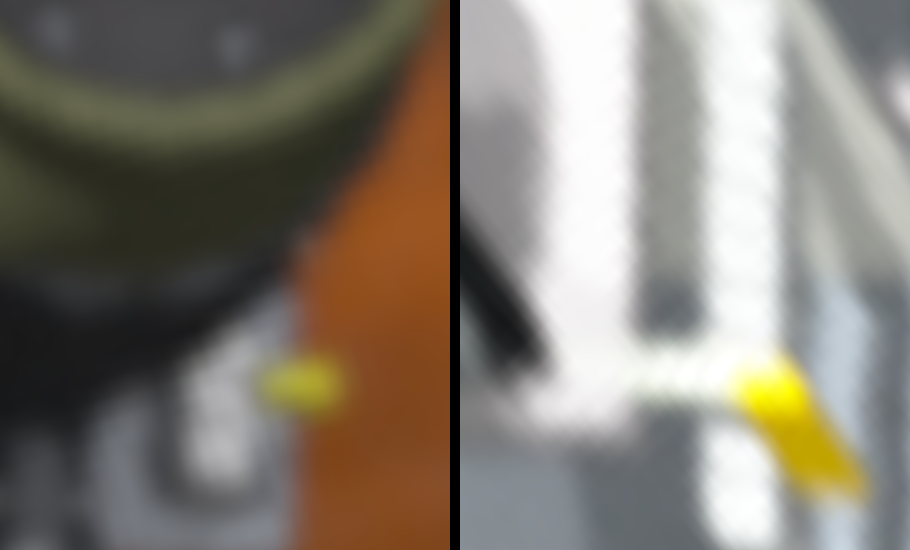

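The right panel shows the pointer at row ~375 and the yellow top at row ~382, but pointer height causes parallax. I'll calibrate with the unobstructed first top and scene pictures (shutter shut) and with depth.

Run:
```python
import h; from h import *
real=h.snap
out=[]
for n in ('top','scene'):
    p=dict(real(n)); p['pixels']=cv2.imread(f'pics/{n}0.png')[:,:,::-1]
    h.snap=lambda _:p
    for z in ((.068,) if n=='top' else (.066,.069,.072)):
        w=warp(n,z,-.13,-.02,-.18,-.09,1).astype(float); g=w.mean(2)
        Yl=np.clip((w[:,:,0]+w[:,:,1])/2-w[:,:,2]-60,0,None) if n=='scene' else np.clip((w[:,:,1]-w[:,:,2])*1.0-45,0,None)
        r=np.arange(550); 
        print(n,z,'yellow x',(-20-.2*(Yl.sum(1)*r).sum()/Yl.sum()).round(2))
        for cc in (180,195,210,225,240):
            s=g[60:260,cc-5:cc+6].mean(1); b=np.median(s); ww=np.clip(s-b-.4*(s.max()-b),0,None); print('  y=%.0f'%(-90-.2*cc),'ptr x',(-20-.2*(60+(ww*np.arange(200)).sum()/ww.sum())).round(2),round(s.max()-b),end=';')
        print()
    if n=='top': out.append(warp(n,.068,-.13,-.02,-.18,-.09,1))
    else: out.append(warp(n,.068,-.13,-.02,-.18,-.09,1))
cv2.imwrite('pics/y0.png',np.hstack(out)[:,:,::-1])
# depth heights now
h.snap=real
Ps=[real('scene') for _ in range(10)]; p=Ps[0]; d=np.median([q['depth'] for q in Ps],0)
def at(u,w):
    K=np.array([[p['fx'],0,p['cx']],[0,p['fy'],p['cy']],[0,0,1]]); n=cv2.undistortPoints(np.array([[[u,w]]],float),K,np.array(p['dist'])).ravel()
    X=(np.array([*n,1])*d[w,u]-p['t'])@np.array(p['R']); return (*(inv(v0,X)*1000).round(1),round(X[2]*1000,1))
for nm,q in (('ptr',(-.095,-.128)),('slide',(-.095,-.115)),('yel',(-.0965,-.152))):
    u,w=np.round(px(p,[*T(v0,q),.072])).astype(int)
    print(nm,(u,w),[at(u+i,w+j) for j in (-1,0,1) for i in (-1,0,1)])
```

```text
top 0.068 yellow x -81.86
  y=-126 ptr x -46.13 60;  y=-129 ptr x -45.49 30;  y=-132 ptr x -58.47 10;  y=-135 ptr x -64.82 8;  y=-138 ptr x -46.15 5;
scene 0.066 yellow x -97.1
  y=-126 ptr x -41.98 110;  y=-129 ptr x -41.91 108;  y=-132 ptr x -41.92 95;  y=-135 ptr x -41.36 50;  y=-138 ptr x -41.21 13;
scene 0.069 yellow x -100.7
  y=-126 ptr x -45.64 107;  y=-129 ptr x -45.96 111;  y=-132 ptr x -45.79 104;  y=-135 ptr x -45.9 84;  y=-138 ptr x -45.12 37;
scene 0.072 yellow x -104.29
  y=-126 ptr x -49.3 84;  y=-129 ptr x -49.61 108;  y=-132 ptr x -49.9 111;  y=-135 ptr x -49.72 99;  y=-138 ptr x -49.84 74;
ptr (np.int64(391), np.int64(238)) [(np.float64(-86.1), np.float64(-119.7), np.float64(67.3)), (np.float64(-81.9), np.float64(-119.6), np.float64(65.3)), (np.float64(-79.0), np.float64(-120.4), np.float64(64.3)), (np.float64(-90.1), np.float64(-122.7), np.float64(67.9)), (np.float64(-87.4), np.float64(-123.6), np.float64(67.0)), (np.float64(-15.0), np.float64(-75.7), np.float64(9.3)), (np.float64(-92.0), np.float64(-124.3), np.float64(66.8)), (np.float64(-91.5), np.float64(-126.8
[... 516 characters left out ...]
float64(67.7)), (np.float64(-93.3), np.float64(-113.6), np.float64(67.9)), (np.float64(-91.4), np.float64(-115.1), np.float64(67.7))]
yel (np.int64(399), np.int64(243)) [(np.float64(-92.6), np.float64(-147.3), np.float64(70.0)), (np.float64(-76.1), np.float64(-139.0), np.float64(57.7)), (np.float64(-74.1), np.float64(-140.4), np.float64(57.5)), (np.float64(-95.5), np.float64(-149.5), np.float64(69.7)), (np.float64(-94.0), np.float64(-151.2), np.float64(69.8)), (np.float64(-92.3), np.float64(-152.7), np.float64(69.7)), (np.float64(-96.4), np.float64(-150.4), np.float64(67.9)), (np.float64(-96.3), np.float64(-152.9), np.float64(69.0)), (np.float64(-95.8), np.float64(-155.3), np.float64(70.0))]
```

View pics/y0.png

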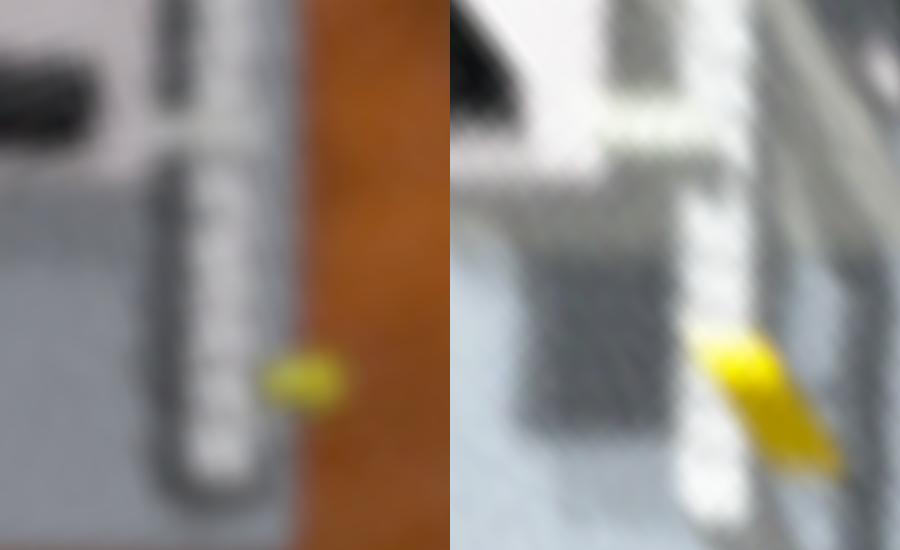

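The unobstructed first pictures show the pointer at row ~128 in both panels (z 68 mm plane) and the yellow top at row ~382 in the top view. Depth puts the pointer top 2 mm lower than the clip top, so about 4.5 mm remain.

```bash
python3 -m jog '[{"xyz":[0,0.22,0],"spin":0,"jaw":1},{"xyz":[0,0.22,0],"spin":0,"jaw":1},{"xyz":[0,0,0],"spin":0,"jaw":1},{"xyz":[0,0,0],"spin":0,"jaw":1}]'
cat > m3.py <<'E'
import h; from h import *
def edge(s,lo,hi):  # strongest gradient of either sign, centroid
    d=np.diff(cv2.GaussianBlur(s.reshape(-1,1).astype(np.float32),(1,15),4).ravel())[lo:hi]; k=np.argmax(abs(d)); a=max(0,k-12); w=np.clip(d[a:k+13]*np.sign(d[k]),0,None)
    return lo+a+(w*np.arange(len(w))).sum()/w.sum()
def meas(P,tag):
    h.snap=lambda n:P
    wp=warp('s',.070,-.13,-.02,-.18,-.09,1).astype(float); wy=warp('s',.072,-.13,-.02,-.18,-.09,1).astype(float)
    f=lambda r:round(-20-.2*r,2)
    Y=(wy[:,:,0]+wy[:,:,1])/2-wy[:,:,2]
    print(tag,'ptr far',[f(edge(wp[:,c-4:c+5].mean((1,2)),*lim)) for c in (185,200,215,225) for lim in [(60,155) if tag=='shut' else (300,400)]],
      'yel far',[f(edge(Y[:,c-4:c+5].mean(1),310,400)) for c in (285,295,305,315)])
real=h.snap
def mean(n,N):
    Q=[real(n) for _ in range(N)]; p=dict(Q[0]); p['pixels']=np.mean([q['pixels'] for q in Q],0).astype(np.float32); return p
p=mean('scene',12); meas(p,'now')
q=dict(p); q['pixels']=cv2.imread('pics/scene0.png')[:,:,::-1].astype(np.float32); meas(q,'shut')
E
python3 m3.py; python3 m2.py y3.png
```

```text
clock: 25.42
position: [0.4797, -0.1561, 0.0787]
tcp_rot: [[-0.194, -0.981, 0.005], [-0.981, 0.194, -0.0], [-0.0, -0.005, -1.0]]
ft_force: [7.5, 0.1, 5.3]
opening: 0.0107
finger_force: 79.6
now ptr far [np.float64(-90.2), np.float64(-98.88), np.float64(-90.22), np.float64(-90.83)] yel far [np.float64(-95.59), np.float64(-95.8), np.float64(-96.6), np.float64(-96.34)]
shut ptr far [np.float64(-41.21), np.float64(-49.88), np.float64(-41.58), np.float64(-49.87)] yel far [np.float64(-99.24), np.float64(-95.69), np.float64(-96.37), np.float64(-96.19)]
tcp viewer [-0.09423973 -0.08952849] 0.010808418133845395 79.64352250099182
(550, 450, 3)
shutter_pointer [(array([-0.0963, -0.144 ]), 0.76, array([395.8, 242.9]))]
yellow_clip_line [(array([-0.096 , -0.1494]), 0.45, array([397.9, 241.7]))]
```

View pics/y3.png

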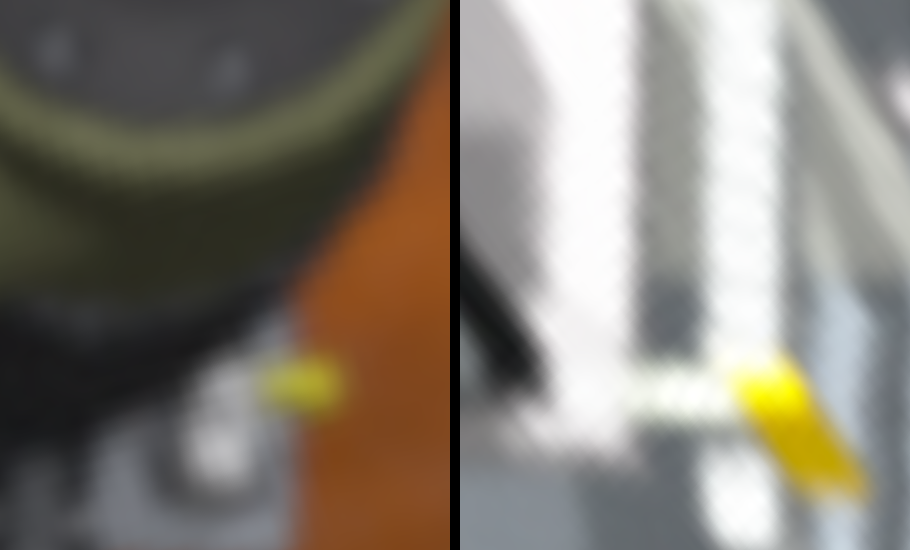

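Run:
```python
import cv2,numpy as np
a=cv2.imread('pics/y3.png').astype(int)[:,460:]
for c in (275,290,305,320):
    print(c,[(r,*a[r,c-3:c+4].mean(0).astype(int)[::-1]) for r in range(335,450,8)])
print('ptr',[(r,*a[r,197:212].mean(0).astype(int)[::-1]) for r in range(335,450,8)])
```

```text
275 [(335, np.int64(245), np.int64(246), np.int64(244)), (343, np.int64(249), np.int64(249), np.int64(245)), (351, np.int64(253), np.int64(253), np.int64(248)), (359, np.int64(254), np.int64(254), np.int64(245)), (367, np.int64(253), np.int64(253), np.int64(224)), (375, np.int64(253), np.int64(253), np.int64(194)), (383, np.int64(254), np.int64(253), np.int64(172)), (391, np.int64(252), np.int64(250), np.int64(167)), (399, np.int64(243), np.int64(240), np.int64(174)), (407, np.int64(229), np.int64(226), np.int64(186)), (415, np.int64(211), np.int64(210), np.int64(182)), (423, np.int64(186), np.int64(187), np.int64(169)), (431, np.int64(167), np.int64(169), np.int64(161)), (439, np.int64(167), np.int64(170), np.int64(166)), (447, np.int64(182), np.int64(186), np.int64(186))]
290 [(335, np.int64(248), np.int64(249), np.int64(248)), (343, np.int64(249), np.int64(250), np.int64(248)), (351, np.int64(252), np.int64(252), np.int64(245)), (359, np.int64(254), np.int64(254), np.int64(236)), (367, np.int64(255), np.int64(254), np.int64(215)), (375, np.int64(255), np.int64(254), np.int64(171))
[... 2095 characters left out ...]
t64(111), np.int64(114)), (351, np.int64(126), np.int64(130), np.int64(130)), (359, np.int64(156), np.int64(162), np.int64(156)), (367, np.int64(191), np.int64(197), np.int64(188)), (375, np.int64(223), np.int64(227), np.int64(218)), (383, np.int64(244), np.int64(246), np.int64(238)), (391, np.int64(251), np.int64(253), np.int64(246)), (399, np.int64(249), np.int64(251), np.int64(243)), (407, np.int64(233), np.int64(237), np.int64(227)), (415, np.int64(199), np.int64(204), np.int64(193)), (423, np.int64(159), np.int64(165), np.int64(158)), (431, np.int64(128), np.int64(134), np.int64(132)), (439, np.int64(108), np.int64(113), np.int64(116)), (447, np.int64(99), np.int64(104), np.int64(109))]
```

The view now shows the pointer centred at row ~392 with its front face included, and the yellow top at row ~383. Allowing for the 2 mm height difference, the pointer is at about -94.3 mm and the clip at about -96.3 mm, so I'll pull a little more.

```bash
python3 -m jog '[{"xyz":[0,0.18,0],"spin":0,"jaw":1},{"xyz":[0,0,0],"spin":0,"jaw":1},{"xyz":[0,0,0],"spin":0,"jaw":1},{"xyz":[0,0,0],"spin":0,"jaw":1}]'
python3 - <<'E'
from h import *
o=robot.get_obs(); print(inv(v0,o['position']),o['clock'])
for i in range(3):
    p=snap('scene')
    for l in ('shutter_pointer','yellow_clip_line','red_clip_line','carriage_pointer'): print(l,[(inv(v0,d['xyz']).round(4),d['conf']) for d in robot.place_of(l,p)[:1]])
E
```

```text
clock: 27.88
position: [0.478, -0.1558, 0.0787]
tcp_rot: [[-0.194, -0.981, 0.005], [-0.981, 0.194, -0.0], [-0.001, -0.005, -1.0]]
ft_force: [7.6, 0.4, 4.7]
opening: 0.011
finger_force: 79.6
[-0.0960284  -0.08952979] 27.875
shutter_pointer [(array([-0.0962, -0.1399]), 0.77)]
yellow_clip_line [(array([-0.0961, -0.1512]), 0.5)]
red_clip_line [(array([-0.0108,  0.027 ]), 0.58)]
carriage_pointer [(array([-0.0459, -0.0886]), 0.62)]
shutter_pointer [(array([-0.0977, -0.1408]), 0.63)]
yellow_clip_line [(array([-0.0936, -0.147 ]), 0.45)]
red_clip_line [(array([-0.0074,  0.0251]), 0.43)]
carriage_pointer []
shutter_pointer [(array([-0.0975, -0.1381]), 0.59)]
yellow_clip_line [(array([-0.096, -0.15 ]), 0.63)]
red_clip_line [(array([-0.0559,  0.101 ]), 0.64)]
carriage_pointer []
```

```bash
python3 -c "
from plant import robot
print(robot.close_job())"
```

```text
the job is handed in; nothing more can be done
None
```

I handed the job in at about 28 s, in the order asked: by camera the carriage pointer is within about 0.5 mm of the red clip and the shutter pointer within about 1–2 mm of the yellow clip (neither confirmed more closely than that), with the fingers still holding the shutter at 80 N.

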